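# Set out doming punches in working order

### The arm

A 7-joint arm with a two-finger parallel gripper is mounted at the origin on a cart in front of the work surface, level with it; the furniture and walls round the work are solid. World frame = base frame: x ahead of the robot, y to its left, z up, the work surface at z = 0. Lengths are in m, angles in rad, forces in N, time in s.
With the tool pointing down it reaches from about 0.35 to 0.9 m from the base axis. Payload 8.1 kg.
Tool frame: the origin (TCP) lies at the very end of the fingers, on their centre line; the grasp point (between the pads) lies 19 mm behind it; z points along the fingers, y is the line along which they close (so a half turn about z gives the same grasp; the last joint's range is limited). The gripper opens to 92 mm and grips with 3 to 60 N. Pads are 19 mm wide; open, the fingers measure 130 mm over their backs; the gripper's body (75 mm by 190 mm) begins 47 mm behind the grasp point.
Start: joints at [-1.448, 0.434, 0.025, 1.573, -0.012, 1.134, -0.075], TCP at [0.14, 0.609, 0.227] pointing down, gripper open.
Joint ranges: [-2.62, 2.62], [-0.44, 2.09], [-1.27, 1.32], [0.08, 2.57], [-1.32, 4.46], [0.12, 2], [-2.74, 2.74]. Speed limits (rad/s): [2.22, 2.22, 3.01, 3.01, 3.14, 3.14, 3.14].

### API

Orientations are given as a rotation vector (axis times angle).
In Python, from cell import arm gives the robot as it stands.
- The arm moves only by the shell command python3 -m pendant 'ROWS' [FORCE]. ROWS is a JSON object of lists of equal length, an entry for each row: "slide": the shift along the tool's x, y, z in units of 0.3 m (1.0 is 0.3 m), a list of three; "dr": the turn, a rotation vector about the tool's x, y, z in units of 0.12 rad (1.0 is 0.12 rad), a list of three; "claw": the opening, from 0 (shut) to 1 (fully open). In form: {"slide": [[tx, ty, tz], ...], "dr": [[ax, ay, az], ...], "claw": [claw, ...]}. A call has 1 to 10 rows; each row shifts and turns the commanded pose from where the row before left it, along the tool's axes as they then stand; what a row does not reach is not made up. A row lasts 1/10 s, in which the tool goes at most 50 mm and 8.59 degrees, less where a joint would pass 70% of its speed; a pose out of reach is approached as far as the arm can. A call with a number of a shift or a turn outside -1 to 1 is refused whole. A call with a gripper value outside its range is refused whole. The fingers move at their own pace and stop on an object; FORCE is the grip in N (left out, the last holds). Time passes only in rows, so rows that do not move let the fingers close. It gives the time, the measured TCP pose, the force, the opening and the grip force at its end, in the units of the state.
- arm.observe(): the state, without advancing time (a new reading comes with each control period).
- arm.get_image(name): name is "scene" or "top" or "wrist"; returns the picture (480x640x3 uint8, red, green, blue); there is no depth.
- arm.calibration(name): a dict with "K" (3x3 intrinsics, pixels), "dist" ([k1, k2, p1, p2, k3] as OpenCV has them; the pictures are not rectified), "xyz" and "orientation" of the camera in the world. Camera axes: x right, y up, looking along -z (the intrinsics and any distortion apply to the point x, -y, -z); pixel columns grow to the right and rows downward; lengths in m; the calibration is good to about 2 mm. A picture is of the moment at which its call begins: read the wrist's pose just before it. calibration takes no time and is no camera call; for the wrist camera it gives the pose at the moment of the call.
- arm.sign_off(): hands the job in; it is judged then, once.
The state is a dict: "clock": time; "joints": joint angles; "dq": joint speeds; "joint_efforts": joint torques, N m; "position": TCP position; "ee_rot": TCP orientation; "force": force on the tool from outside, world axes, zero at the start; "ft_torque": the same for the moment, N m; "width": opening from 0.0 (shut) to 1.0 (fully open); "gripper_force": force on a finger pad.
Only numpy, scipy, OpenCV 4.12 (cv2) and the standard library are available. Lean on these libraries where they do the work, as an engineer would, in place of code of your own. Each camera call takes 0.05 s, during which the arm holds its last target. There are 200 camera calls.

### The job

Move the four doming punches from the dark wooden storage rack into the pale bench stand and order them for doming: the punch with the largest head goes in the bore next to the cube-shaped doming block, and the others follow by head size down to the smallest at the other end of the row. Lower each punch, head up, right down to the floor of its bore rather than dropping it in, and leave the doming block and the flat steel block where they are.

Things in the scene. Friction and masses are not known exactly. Their poses are not given: they have to be found in the camera images.
- punch_12: Doming punch of bare steel with a half-ball head 12 mm wide: round shank 12 mm wide, chamfered foot; from 54 to 68 mm above the foot the head is a straight round band 12 mm wide, good to grip, with the half-ball on it; 74 mm tall in all. Origin at the centre of the foot; z runs up to the head.
- punch_18: Doming punch of bare steel with a half-ball head 18 mm wide: round shank 12 mm wide, chamfered foot; from 54 to 68 mm above the foot the head is a straight round band 18 mm wide, good to grip, with the half-ball on it; 77 mm tall in all. Origin at the centre of the foot; z runs up to the head.
- punch_24: Doming punch of bare steel with a half-ball head 24 mm wide: round shank 12 mm wide, chamfered foot; from 54 to 68 mm above the foot the head is a straight round band 24 mm wide, good to grip, with the half-ball on it; 80 mm tall in all. Origin at the centre of the foot; z runs up to the head.
- punch_30: Doming punch of bare steel with a half-ball head 30 mm wide: round shank 12 mm wide, chamfered foot; from 54 to 68 mm above the foot the head is a straight round band 30 mm wide, good to grip, with the half-ball on it; 83 mm tall in all. Origin at the centre of the foot; z runs up to the head.
- storage_rack: Dark wooden rack where the four punches stand at the start in any order, one per bore, heads up: four bores along its y at -63, -21, 21, 63 mm, x = 0. Origin under its centre on the bench, z up. 72 (x) by 176 (y) mm, wood 34 mm high; bores 15.5 mm wide, flat floors 8 mm above the bench, mouths countersunk at 45 degrees to 25.5 mm. Fixed.
- bench_stand: Pale wooden stand, empty at the start, for the punches: four bores along its y at -63, -21, 21, 63 mm, x = 0. Origin under its centre on the bench, z up. 72 (x) by 176 (y) mm, wood 34 mm high; bores 15.5 mm wide, flat floors 8 mm above the bench, mouths countersunk at 45 degrees to 25.5 mm. Fixed.
- doming_block: Loose steel cube of 50 mm, 0.85 kg, with round hollows of several sizes in its top. Origin under its centre. Stands on the bench about 140 mm from the bench stand's centre, in line with its row of bores, past one end or the other (it varies which). The largest punch belongs next to it. Not to be moved.
- flat_block: Loose flat square steel bench block, 65 x 65 x 18 mm, origin under its centre. Stands likewise past the other end of the bench stand. Not to be moved.
There are look-alikes about, which are no part of the job. What is shaped like the punch_24 but blue, pink or red is not meant.

How it is judged:
At the end, for the whole second after the job is handed in: All four punches stand released, at rest and head up in the pale stand, largest head next to the doming block, then by size: each within 8 mm of its bore's axis, foot within 7 mm of the bore's floor, leaning under 15 degrees; both steel blocks within 20 mm of their starts (z of each of punch_12, punch_18, punch_24, punch_30 in the frame of bench_stand below 0.015 m and angle between each of punch_12, punch_18, punch_24, punch_30's own z axis and vertical below 0.26 rad and linear speed of each of punch_12, punch_18, punch_24, punch_30 below 0.02 m/s and contact force between each of punch_12, punch_18, punch_24, punch_30 and the fingers below 0.1 N and ((y of doming_block in the frame of bench_stand above 0 m and x of punch_12 in the frame of bench_stand between -0.008 and 0.008 m and y of punch_12 in the frame of bench_stand between -0.071 and -0.055 m and x of punch_18 in the frame of bench_stand between -0.008 and 0.008 m and y of punch_18 in the frame of bench_stand between -0.029 and -0.013 m and x of punch_24 in the frame of bench_stand between -0.008 and 0.008 m and y of punch_24 in the frame of bench_stand between 0.013 and 0.029 m and x of punch_30 in the frame of bench_stand between -0.008 and 0.008 m and y of punch_30 in the frame of bench_stand between 0.055 and 0.071 m) or (y of doming_block in the frame of bench_stand below 0 m and x of punch_12 in the frame of bench_stand between -0.008 and 0.008 m and y of punch_12 in the frame of bench_stand between 0.055 and 0.071 m and x of punch_18 in the frame of bench_stand between -0.008 and 0.008 m and y of punch_18 in the frame of bench_stand between 0.013 and 0.029 m and x of punch_24 in the frame of bench_stand between -0.008 and 0.008 m and y of punch_24 in the frame of bench_stand between -0.029 and -0.013 m and x of punch_30 in the frame of bench_stand between -0.008 and 0.008 m and y of punch_30 in the frame of bench_stand between -0.071 and -0.055 m)) and distance of each of doming_block, flat_block from where it was at the start of the episode below 0.02 m); the robot touches nothing.
It fails at once if the doming block or the flat block is pushed more than 20 mm (distance of any of doming_block, flat_block from where it was at the start of the episode above 0.02 m).
It fails at once if a punch is dropped into the bench stand from above it (it enters a bore faster than 0.8 m/s) ((linear speed of punch_12 above 0.8 m/s and z of punch_12 in the frame of bench_stand below 0.03 m and x of punch_12 in the frame of bench_stand between -0.03 and 0.03 m and y of punch_12 in the frame of bench_stand between -0.085 and 0.085 m) or (linear speed of punch_18 above 0.8 m/s and z of punch_18 in the frame of bench_stand below 0.03 m and x of punch_18 in the frame of bench_stand between -0.03 and 0.03 m and y of punch_18 in the frame of bench_stand between -0.085 and 0.085 m) or (linear speed of punch_24 above 0.8 m/s and z of punch_24 in the frame of bench_stand below 0.03 m and x of punch_24 in the frame of bench_stand between -0.03 and 0.03 m and y of punch_24 in the frame of bench_stand between -0.085 and 0.085 m) or (linear speed of punch_30 above 0.8 m/s and z of punch_30 in the frame of bench_stand below 0.03 m and x of punch_30 in the frame of bench_stand between -0.03 and 0.03 m and y of punch_30 in the frame of bench_stand between -0.085 and 0.085 m)).
It also fails if it takes over 99 s, if anything falls off the work surface, if the arm or the gripper's body presses on something with over 40 N, if the wrist force passes 120 N, or if a joint passes its speed limit or range.

## Working session

There is one attempt and no reset: what is moved stays moved. The work goes in short steps, Python scripts to look and compute and a shell command to move; the robot and the scene stay as the last step left them, time stands still between calls to the robot, and variables do not carry over. Pictures are saved under pics/ and viewed, at most 14 in all, crops included, and the job is handed in when it is done.

```bash
mkdir -p pics; ls; cat > h.py <<'E'
import numpy as np, cv2
from cell import arm
from scipy.spatial.transform import Rotation as R
def cal(n):
    c=arm.calibration(n); K=np.array(c['K'],float); d=np.array(c['dist'],float)
    o=np.array(c['orientation'],float); Rm=o if o.shape==(3,3) else R.from_rotvec(o).as_matrix()
    return K,d,np.array(c['xyz'],float),Rm
def ray(c,uv,z):
    K,d,p,Rm=c
    q=cv2.undistortPoints(np.array(uv,float).reshape(-1,1,2),K,d).reshape(-1,2)
    v=np.c_[q[:,0],-q[:,1],-np.ones(len(q))]@Rm.T
    return p+v*((z-p[2])/v[:,2])[:,None]
def proj(c,X):
    K,d,p,Rm=c
    Y=(np.atleast_2d(X)-p)@Rm*np.array([1,-1,-1])
    return cv2.projectPoints(Y,np.zeros(3),np.zeros(3),K,d)[0].reshape(-1,2)
def snap(n,f):
    c=cal(n); im=arm.get_image(n)[:,:,::-1].copy(); cv2.imwrite('pics/'+f,im); return c,im
E
python3 - <<'E'
from h import *
print(arm.observe())
for n in('scene','top','wrist'):
    c,im=snap(n,n+'0.png'); print(n,arm.calibration(n))
E
```

```text
pics
{'clock': 0.0, 'joints': array([-1.44757342,  0.43524406,  0.02496127,  1.57409212, -0.01159885,
        1.13399759, -0.07505118]), 'dq': array([-9.29348129e-05,  7.83340659e-04,  8.36801645e-04, -4.75066090e-04,
       -1.12295980e-03, -6.58113658e-05, -6.23164265e-04]), 'joint_efforts': array([ 2.74239092e-04, -6.67856169e+01,  9.85035449e-01, -3.14446843e+01,
       -6.04438107e-02,  4.32651769e-02,  1.92344050e-04]), 'position': array([0.13987793, 0.60862163, 0.22593367]), 'ee_rot': array([-3.53979409e-01, -3.12154653e+00,  2.50651870e-03]), 'force': array([-0.28757767,  0.14256053,  0.05526734]), 'ft_torque': array([-0.03063439,  0.03641934,  0.02627258]), 'gripper_force': 0.0, 'width': 0.9975303037461037}
scene {'K': array([[607.31723688,   0.        , 317.37782638],
       [  0.        , 607.31723688, 233.67516216],
       [  0.        ,   0.        ,   1.        ]]), 'dist': array([-0.15616618,  0.        ,  0.        ,  0.        ,  0.        ]), 'xyz': array([-0.28920737, -0.71353847,  0.63357072]), 'orientation': array([ 1.01591918, -0.4287246 , -0.76473079])}
top {'K': array([[621.791636  ,   0.        , 315.03891571],
       [  0.        , 621.791636  , 245.01486759],
       [  0.        ,   0.        ,   1.        ]]), 'dist': array([-0.21010774,  0.        ,  0.        ,  0.        ,  0.        ]), 'xyz': array([0.29193383, 0.01653853, 1.35195516]), 'orientation': array([ 0.13722778, -0.12239225, -1.56959344])}
wrist {'K': array([[375.02785187,   0.        , 322.58427917],
       [  0.        , 375.02785187, 238.24045922],
       [  0.        ,   0.        ,   1.        ]]), 'dist': array([-0.06421852,  0.        ,  0.        ,  0.        ,  0.        ]), 'xyz': array([0.06512569, 0.62688731, 0.38224437]), 'orientation': array([-0.24432336, -0.19353353,  1.33655597])}
```

View pics/top0.png

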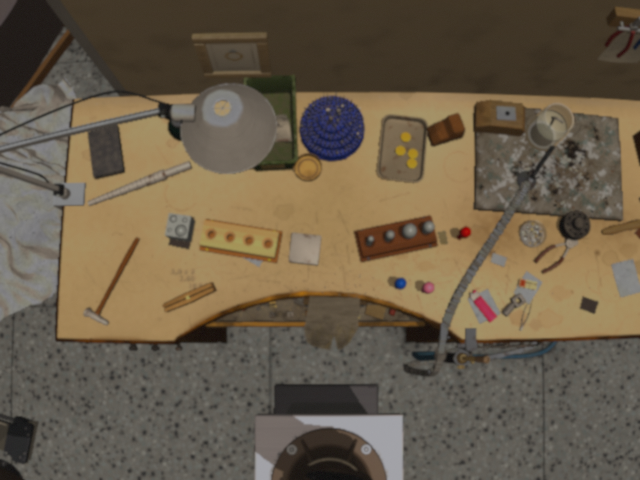

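View pics/scene0.png

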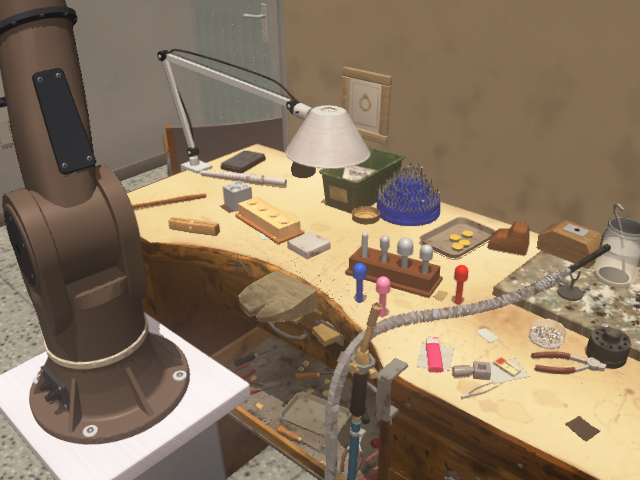

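The top view shows the pale stand at about (240,240). The doming block is at its left (180,230) and the flat block at its right (305,248). The dark rack is at (397,238), with punch heads at about (370,240), (390,238), (410,229) and (429,228). The look-alikes are blue (400,283), pink (428,287) and red (465,231). All four steel heads in the rack are bare metal, so those are the ones meant. I'll enlarge to confirm.

```bash
python3 - <<'E'
from h import *
t=cv2.imread('pics/top0.png'); s=cv2.imread('pics/scene0.png')
a=cv2.resize(t[205:275,345:445],(800,560)[:2],interpolation=cv2.INTER_CUBIC)
a=cv2.resize(t[205:275,345:445],None,fx=4,fy=4,interpolation=cv2.INTER_CUBIC)
b=cv2.resize(t[205:275,160:260],None,fx=4,fy=4,interpolation=cv2.INTER_CUBIC)
c=cv2.resize(s[225:305,340:440],None,fx=4,fy=4,interpolation=cv2.INTER_CUBIC)
d=cv2.resize(t[205:285,240:340],None,fx=4,fy=4,interpolation=cv2.INTER_CUBIC)
cv2.imwrite('pics/crop1.png',np.vstack([np.hstack([a,b]),np.hstack([c,d])]))
C=cal('top'); hsv=cv2.cvtColor(t,cv2.COLOR_BGR2HSV)
print(hsv[250,370],hsv[250,215],hsv[200,340])
def mask(m,lo,hi,x0,x1,y0,y1):
    m=cv2.inRange(hsv,lo,hi); k=np.zeros_like(m); k[y0:y1,x0:x1]=m[y0:y1,x0:x1]; return k
for n,lo,hi,box in(('rack',(0,90,20),(13,255,130),(345,445,210,265)),('stand',(18,95,190),(35,150,255),(190,290,210,270))):
    m=mask(None,lo,hi,*box); cs,_=cv2.findContours(m,cv2.RETR_EXTERNAL,cv2.CHAIN_APPROX_NONE)
    h=max(cs,key=cv2.contourArea); r=cv2.minAreaRect(h); print(n,r); P=ray(C,cv2.boxPoints(r),.034); print(P.round(4).tolist(),P.mean(0))
E
```

```text
[ 11 178  90] [ 14 184 132] [ 19 119 159]
rack ((395.7799072265625, 238.2042999267578), (30.695560455322266, 77.66594696044922), 78.11134338378906)
[[0.5417, -0.0567, 0.034], [0.5768, -0.2233, 0.034], [0.5104, -0.2348, 0.034], [0.4762, -0.0694, 0.034]] [ 0.52627305 -0.14603656  0.034     ]Traceback (most recent call last):
  File "<stdin>", line 15, in <module>
ValueError: max() iterable argument is empty
```

View pics/crop1.png

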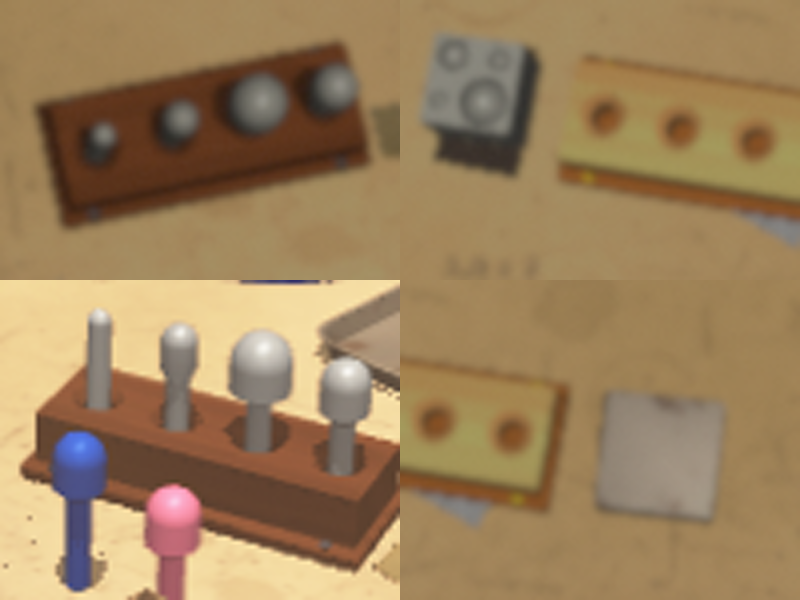

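The crop confirms the rack order from left (+y) to right: 12, 18, 30, 24. Crop pixels are (104,134), (180,121), (259,103) and (332,90). The doming block is at the stand's +y (left) end. The stand bores are at full-image pixels (211.3,234.3), (230,237.3), (248.8,240.5) and (267.8,243.5).

```bash
python3 - <<'E'
from h import *
C=cal('top')
h=np.array([(104,134),(180,121),(259,103),(332,90)])/4+[344.6,204.6]
P=ray(C,h,.076); print(P.round(4),np.diff(P[:,:2],axis=0))
b=np.array([(211.2,234.2),(230,237.2),(248.7,240.4),(267.6,243.4)])-.4
B=ray(C,b,.034); print(B.round(4),np.diff(B[:,:2],axis=0))
s=arm.observe(); print(R.from_rotvec(s['ee_rot']).as_matrix().round(3))
c=cal('wrist'); print((c[2]-s['position'])@R.from_rotvec(s['ee_rot']).as_matrix())
for q in (P,B):
    v=q[0]-q[-1]; print('row angle deg',np.degrees(np.arctan2(v[1],v[0])),np.linalg.norm(v))
# lamp
for z in(0.2,.3,.4): print(z, ray(C,[(230,170),(180,110),(275,125)],z).round(3).tolist())
E
```

```text
[[ 0.519  -0.0875  0.076 ]
 [ 0.5257 -0.1275  0.076 ]
 [ 0.5352 -0.1693  0.076 ]
 [ 0.5421 -0.2083  0.076 ]] [[ 0.00677508 -0.03995746]
 [ 0.00947614 -0.0418584 ]
 [ 0.006875   -0.03892406]]
[[0.5373 0.2552 0.034 ]
 [0.5304 0.2138 0.034 ]
 [0.5232 0.1729 0.034 ]
 [0.5165 0.1319 0.034 ]] [[-0.00680922 -0.0414078 ]
 [-0.00719937 -0.04087917]
 [-0.00672256 -0.0410403 ]]
[[-0.975  0.224 -0.   ]
 [ 0.224  0.975 -0.001]
 [-0.    -0.001 -1.   ]]
[ 0.07691843  0.00076015 -0.15612131]
row angle deg 100.84296616823002 0.12293473732405363
row angle deg 80.45786713039034 0.12505756559001444
0.2 [[0.632, 0.191, 0.2], [0.758, 0.296, 0.2], [0.723, 0.105, 0.2]]
0.3 [[0.602, 0.176, 0.3], [0.718, 0.272, 0.3], [0.685, 0.098, 0.3]]
0.4 [[0.573, 0.161, 0.4], [0.677, 0.248, 0.4], [0.648, 0.09, 0.4]]
```

View pics/wrist0.png

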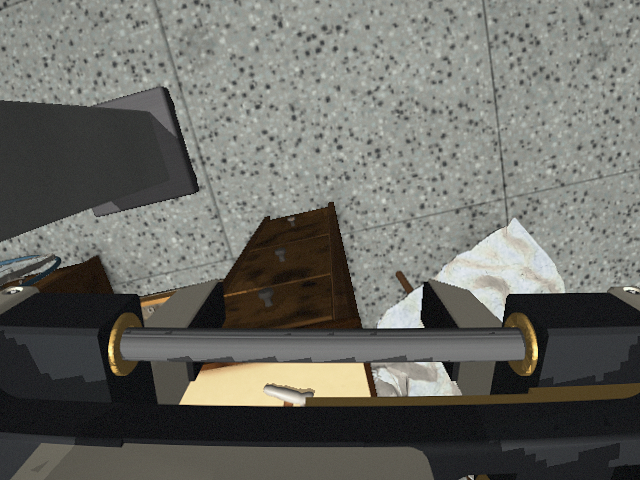

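The wrist view shows the floor and drawers; the fingers are at the bottom, so the camera sits on the tool's +x side. Next I'll get the lamp's height and plan the first move.

```bash
python3 - <<'E'
from h import *
C=cal('top');S=cal('scene')
for z in(.15,.2,.25,.3,.35,.4):
    P=ray(C,[(229,172),(183,128),(276,128),(229,84)],z); print(z,P[:2,:2].round(3).tolist(),proj(S,P).round(0).tolist())
W=cal('wrist'); s=arm.observe(); Rt=R.from_rotvec(s['ee_rot']).as_matrix()
print('look in tool axes',(-W[3][:,2])@Rt, 'centre on z=.05:',(ray(W,[(320,240),(320,150)],.05)-s['position'])@Rt)
def rel(tx,ty,ang):  # target tool-frame shift from now
    d=np.array([tx,ty,0])-s['position']; print((d@Rt)/.3)
rel(.53,.12,0); rel(.53,-.27,0)
E
```

```text
0.15 [[0.642, 0.201], [0.738, 0.3]] [[298.0, 147.0], [296.0, 127.0], [356.0, 145.0], [350.0, 125.0]]
0.2 [[0.628, 0.193], [0.72, 0.288]] [[295.0, 128.0], [294.0, 111.0], [352.0, 126.0], [346.0, 108.0]]
0.25 [[0.613, 0.186], [0.701, 0.276]] [[292.0, 108.0], [291.0, 93.0], [348.0, 107.0], [343.0, 91.0]]
0.3 [[0.599, 0.178], [0.683, 0.265]] [[289.0, 88.0], [288.0, 74.0], [344.0, 86.0], [339.0, 72.0]]
0.35 [[0.584, 0.17], [0.664, 0.253]] [[286.0, 66.0], [285.0, 54.0], [340.0, 64.0], [335.0, 53.0]]
0.4 [[0.569, 0.163], [0.646, 0.241]] [[282.0, 43.0], [282.0, 34.0], [335.0, 41.0], [331.0, 32.0]]
look in tool axes [-2.84658061e-01  6.64196952e-04  9.58628889e-01] centre on z=.05: [[-0.0234465  -0.00139887  0.17614078]
 [ 0.05803603 -0.00136661  0.17612868]]
[-1.63204048 -1.29558914  0.7555948 ]
[-1.92318515 -2.56256677  0.75717088]
```

```bash
python3 -m pendant '{"slide":[[-0.11,-0.09,0],[-0.11,-0.09,0],[-0.11,-0.09,0],[-0.11,-0.09,0],[-0.11,-0.09,0],[-0.11,-0.09,0],[-0.11,-0.09,0],[-0.11,-0.09,0],[-0.11,-0.09,0],[-0.11,-0.09,0]],"dr":[[0,0,0],[0,0,0],[0,0,0],[0,0,0],[0,0,0],[0,0,0],[0,0,0],[0,0,0],[0,0,0],[0,0,0]],"claw":[1,1,1,1,1,1,1,1,1,1]}' 20
python3 -m pendant '{"slide":[[-0.11,-0.08,0],[-0.11,-0.08,0],[-0.11,-0.08,0],[-0.11,-0.08,0],[-0.09,-0.08,0]],"dr":[[0,0,0],[0,0,0],[0,0,0],[0,0,0],[0,0,0]],"claw":[1,1,1,1,1]}'
cat >> h.py <<'E'
def goto(x,y,z,ang):
    s=arm.observe(); Rt=R.from_rotvec(s['ee_rot']).as_matrix()
    d=np.array([x,y,z])-s['position']
    a0=np.arctan2(Rt[1,0],Rt[0,0]); t=(np.radians(ang)-a0+np.pi)%(2*np.pi)-np.pi
    print('t',s['clock'],'pos',s['position'].round(4),'ang',np.degrees(a0).round(2),'tilt',Rt[:2,2].round(4),'F',s['force'].round(1),'w',round(s['width'],3),'gf',s['gripper_force'])
    c,si=np.cos(np.radians(ang)),np.sin(np.radians(ang)); Rn=np.array([[c,si,0],[si,-c,0],[0,0,-1]])
    print(' slide now',(d@Rt/.3).round(3),'slide after turn',(d@Rn/.3).round(3),'dr z',round(-t/.12,2),'q7',s['joints'][6].round(2))
E
python3 -c "
from h import *
goto(.52,.11,.227,80.5)"
```

```text
clock: 1.15
position: [0.4018, 0.2705, 0.2268]
ee_rot: [0.354, 3.122, 0.0]
force: [0.6, 0.2, -0.2]
width: 1.0
gripper_force: 0.0
clock: 1.65
position: [0.5304, 0.1179, 0.2266]
ee_rot: [0.355, 3.121, -0.0]
force: [-0.3, 0.9, -0.4]
width: 0.999
gripper_force: 0.0
t 1.65 pos [0.5304 0.1179 0.2266] ang 167.03 tilt [ 0.0003 -0.0002] F [-0.3  0.9 -0.4] w 0.999 gf 0.0
 slide now [ 0.028 -0.033 -0.001] slide after turn [-0.032 -0.03  -0.001] dr z 12.59 q7 1.14
```

```bash
python3 -m pendant '{"slide":[[0,0,0],[0,0,0],[0,0,0],[0,0,0],[0,0,0],[0,0,0],[0,0,0],[0,0,0],[0,0,0],[0,0,0]],"dr":[[0,0,1],[0,0,1],[0,0,1],[0,0,1],[0,0,1],[0,0,1],[0,0,1],[0,0,1],[0,0,1],[0,0,1]],"claw":[1,1,1,1,1,1,1,1,1,1]}'
python3 -m pendant '{"slide":[[0,0,0],[0,0,0],[-0.03,-0.03,0],[0,0,0]],"dr":[[0,0,1],[0,0,1],[0,0,0.6],[0,0,0]],"claw":[1,1,1,1]}'
python3 -c "
from h import *
snap('wrist','w1.png')
goto(.52,.11,.227,80.5)"
```

```text
clock: 2.65
position: [0.529, 0.1196, 0.2265]
ee_rot: [-2.06, -2.371, 0.001]
force: [-0.3, 0.7, -0.5]
width: 0.996
gripper_force: 0.0
clock: 3.05
position: [0.5184, 0.1105, 0.2265]
ee_rot: [-2.401, -2.026, 0.002]
force: [1.0, -0.2, 0.1]
width: 1.001
gripper_force: 0.0
t 3.1 pos [0.519  0.1112 0.2267] ang 80.5 tilt [-0.0005  0.0001] F [ 0.  -0.8  0.5] w 0.998 gf 0.0
 slide now [-0.003  0.004 -0.001] slide after turn [-0.003  0.004 -0.001] dr z -0.0 q7 -0.25
```

View pics/w1.png

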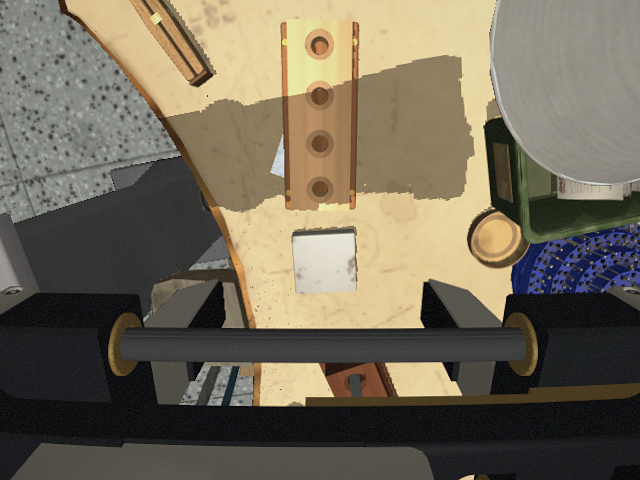

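The wrist view shows the stand, with its bore mouths at about (319,45), (319,97), (319,144) and (320,188); the flat block is at (324,260). Measuring it now, then on to the rack.

```bash
python3 - <<'E'
from h import *
W=cal('wrist')
P=ray(W,[(319.5,44.5),(319.5,97),(319.5,144),(320,188.5)],.034); print(P.round(4))
L=np.array([.063,.021,-.021,-.063])
A=np.c_[L,np.ones(4)]
m=np.linalg.lstsq(A,P[:,:2],rcond=None)[0]; print('slope',m[0],np.linalg.norm(m[0]),np.degrees(np.arctan2(m[0,1],m[0,0])),'c',m[1]); print((P[:,:2]-A@m).round(4))
goto(.53,-.23,.227,100.8)
E
```

```text
[[0.5405 0.2565 0.034 ]
 [0.5334 0.2141 0.034 ]
 [0.5267 0.1741 0.034 ]
 [0.5204 0.1339 0.034 ]]
slope [0.15955662 0.97042672] 0.9834563239442824 80.66302267948922 c [0.53027108 0.19463894]
[[ 0.0002  0.0007]
 [-0.0002 -0.001 ]
 [-0.0002 -0.0002]
 [ 0.0002  0.0004]]
t 3.1 pos [0.519  0.1112 0.2267] ang 80.5 tilt [-0.0005  0.0001] F [ 0.  -0.8  0.5] w 0.998 gf 0.0
 slide now [-1.116e+00  2.240e-01 -1.000e-03] slide after turn [-1.124e+00 -1.770e-01 -1.000e-03] dr z -2.95 q7 -0.25
```

```bash
python3 -m pendant '{"slide":[[0,0,0],[0,0,0],[0,0,0],[-0.15,-0.025,0],[-0.15,-0.025,0],[-0.15,-0.025,0],[-0.15,-0.025,0],[-0.15,-0.025,0],[-0.15,-0.025,0],[-0.15,-0.025,0]],"dr":[[0,0,-1],[0,0,-1],[0,0,-0.95],[0,0,0],[0,0,0],[0,0,0],[0,0,0],[0,0,0],[0,0,0],[0,0,0]],"claw":[1,1,1,1,1,1,1,1,1,1]}'
python3 -m pendant '{"slide":[[-0.05,0,0],[0,0,0]],"dr":[[0,0,0],[0,0,0]],"claw":[1,1]}'
python3 -c "
from h import *
snap('wrist','w2.png')
goto(.53,-.23,.227,100.8)"
```

```text
clock: 4.1
position: [0.5268, -0.2094, 0.2268]
ee_rot: [2.0, 2.422, 0.001]
force: [0.2, -0.1, 0.5]
width: 0.998
gripper_force: 0.0
clock: 4.3
position: [0.5291, -0.2255, 0.2267]
ee_rot: [2.007, 2.416, -0.001]
force: [0.1, 0.9, 0.4]
width: 1.0
gripper_force: 0.0
t 4.35 pos [ 0.5293 -0.223   0.2264] ang 100.7 tilt [-0.0003  0.0002] F [ 0.1  0.  -0. ] w 0.998 gf 0.0
 slide now [-0.023 -0.002 -0.002] slide after turn [-0.023 -0.002 -0.002] dr z -0.01 q7 0.76
```

View pics/w2.png

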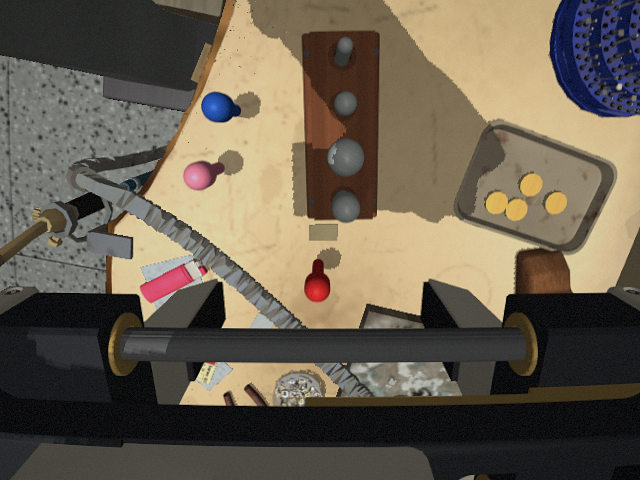

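The wrist view shows the rack heads: 12 at (345,45), 18 at (345,103), 30 at (346,157) and 24 at (346,205). The red, blue and pink look-alikes stand outside the rack.

```bash
python3 - <<'E'
from h import *
W=cal('wrist')
P=ray(W,[(345,44.5),(345,103),(346,157),(346,205.5)],.076); print(P.round(4))
L=np.array([.063,.021,-.021,-.063]); A=np.c_[L,np.ones(4)]
m=np.linalg.lstsq(A,P[:,:2],rcond=None)[0]; print(np.linalg.norm(m[0]),np.degrees(np.arctan2(m[0,1],m[0,0])),'c',m[1]); print((P[:,:2]-A@m).round(4))
e=ray(W,[(304.5,40),(307.5,210),(379,40),(378,210)],.034); print(e.round(4)); print([np.degrees(np.arctan2(*(e[i]-e[i+1])[1::-1])) for i in(0,2)])
X=P[2]; goto(X[0],X[1],.18,100.8)
E
```

```text
[[ 0.5204 -0.0837  0.076 ]
 [ 0.5289 -0.1251  0.076 ]
 [ 0.538  -0.1656  0.076 ]
 [ 0.5461 -0.2044  0.076 ]]
0.98015109856558 102.08309200817787 c [ 0.53335798 -0.14471005]
[[-0.      0.0006]
 [-0.0002 -0.0005]
 [ 0.0004 -0.0007]
 [-0.0002  0.0007]]
[[ 0.4865 -0.0781  0.034 ]
 [ 0.5153 -0.2235  0.034 ]
 [ 0.5489 -0.066   0.034 ]
 [ 0.5811 -0.2109  0.034 ]]
[np.float64(101.2056066650348), np.float64(102.53038937389438)]
t 4.35 pos [ 0.5293 -0.223   0.2264] ang 100.7 tilt [-0.0003  0.0002] F [ 0.1  0.  -0. ] w 0.998 gf 0.0
 slide now [0.183 0.064 0.155] slide after turn [0.183 0.064 0.155] dr z -0.01 q7 0.76
```

```bash
cat >> h.py <<'E'
d=np.array([-.199,.980]); RK={k:np.array([.532,-.1465])+d*l for k,l in((12,.063),(18,.021),(30,-.021),(24,-.063))}
e=np.array([.165,.986]); ST={k:np.array([.5286,.194])+e*l for k,l in((30,.063),(24,.021),(18,-.021),(12,-.063))}
E
python3 -c "
from h import *
goto(*RK[30],.052,101.5)"
```

```text
t 4.35 pos [ 0.5293 -0.223   0.2264] ang 100.7 tilt [-0.0003  0.0002] F [ 0.1  0.  -0. ] w 0.998 gf 0.0
 slide now [0.179 0.057 0.581] slide after turn [0.178 0.06  0.581] dr z -0.12 q7 0.76
```

```bash
python3 -m pendant '{"slide":[[0.09,0.03,0],[0.088,0.03,0],[0,0,0],[0,0,0.12],[0,0,0.12],[0,0,0.12],[0,0,0.12],[0,0,0.06],[0,0,0.041],[0,0,0]],"dr":[[0,0,-0.12],[0,0,0],[0,0,0],[0,0,0],[0,0,0],[0,0,0],[0,0,0],[0,0,0],[0,0,0],[0,0,0]],"claw":[1,1,1,1,1,1,1,1,1,1]}' 30
python3 -c "
from h import *
goto(*RK[30],.052,101.5)"
```

```text
clock: 5.35
position: [0.5359, -0.1653, 0.0512]
ee_rot: [-1.983, -2.434, 0.001]
force: [0.2, 0.0, -0.4]
width: 1.001
gripper_force: 0.0
t 5.35 pos [ 0.5359 -0.1653  0.0512] ang 101.65 tilt [-0.0022  0.001 ] F [ 0.2  0.  -0.4] w 1.001 gf 0.0
 slide now [-0.006 -0.    -0.003] slide after turn [-0.006 -0.    -0.003] dr z 0.02 q7 0.81
```

Close slowly, watching for an off-centre push.

```bash
python3 -m pendant '{"slide":[[-0.006,0,0],[0,0,0],[0,0,0],[0,0,0],[0,0,0],[0,0,0],[0,0,0]],"dr":[[0,0,0],[0,0,0],[0,0,0],[0,0,0],[0,0,0],[0,0,0],[0,0,0]],"claw":[0.6,0.45,0.3,0.2,0.1,0.1,0.1]}' 30
python3 -c "
from h import *
goto(*RK[30],.152,101.5)"
```

```text
clock: 6.05
position: [0.5369, -0.1685, 0.0525]
ee_rot: [1.987, 2.433, 0.0]
force: [0.1, -0.3, 0.5]
width: 0.44
gripper_force: 0.0
t 6.05 pos [ 0.5369 -0.1685  0.0525] ang 101.53 tilt [0.0001 0.    ] F [ 0.1 -0.3  0.5] w 0.44 gf 0.0
 slide now [ 0.005 -0.001 -0.332] slide after turn [ 0.005 -0.001 -0.332] dr z 0.0 q7 0.81
```

```bash
python3 -m pendant '{"slide":[[0,0,0],[0,0,0],[0,0,0],[0,0,0],[0,0,0],[0,0,0]],"dr":[[0,0,0],[0,0,0],[0,0,0],[0,0,0],[0,0,0],[0,0,0]],"claw":[0.1,0.1,0.1,0.1,0.1,0.1]}' 30
```

```text
clock: 6.65
position: [0.5368, -0.1685, 0.0524]
ee_rot: [-1.987, -2.433, -0.0]
force: [0.3, 0.1, 0.1]
width: 0.319
gripper_force: 30.0
```

```bash
python3 -m pendant '{"slide":[[0,0,-0.03],[0,0,-0.06],[0,0,-0.08],[0,0,-0.08],[0,0,-0.08],[0,0,-0.05],[0,0,0]],"dr":[[0,0,0],[0,0,0],[0,0,0],[0,0,0],[0,0,0],[0,0,0],[0,0,0]],"claw":[0.1,0.1,0.1,0.1,0.1,0.1,0.1]}'
python3 -c "
from h import *
c,im=snap('scene','s1.png'); cv2.imwrite('pics/s1c.png',cv2.resize(im[180:320,280:480],None,fx=3,fy=3))
goto(*ST[30],.165,80.6)"
```

```text
clock: 7.35
position: [0.5379, -0.169, 0.1688]
ee_rot: [1.985, 2.431, 0.003]
force: [-0.3, 0.2, -1.6]
width: 0.317
gripper_force: 30.0
t 7.4 pos [ 0.5372 -0.1686  0.1673] ang 101.54 tilt [ 0.0019 -0.0001] F [ 0.   0.8 -2.2] w 0.318 gf 29.999793469905853
 slide now [1.386 0.289 0.008] slide after turn [ 1.398 -0.225  0.008] dr z 3.05 q7 0.71
```

View pics/s1c.png

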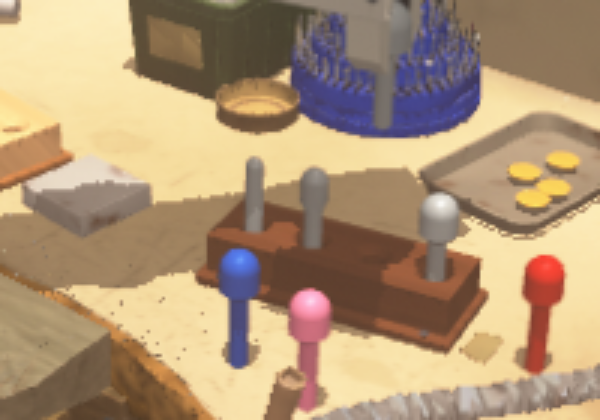

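The scene crop shows the 30 mm punch lifted and straight in the fingers at (390,30). The three others are still in the rack.

```bash
python3 -m pendant '{"slide":[[0,0,0],[0,0,0],[0,0,0],[0.13,-0.02,0],[0.14,-0.02,0],[0.14,-0.02,0],[0.14,-0.02,0],[0.14,-0.02,0],[0.14,-0.02,0],[0.14,-0.02,0]],"dr":[[0,0,1],[0,0,1],[0,0,1.0],[0,0,0],[0,0,0],[0,0,0],[0,0,0],[0,0,0],[0,0,0],[0,0,0]],"claw":[0.1,0.1,0.1,0.1,0.1,0.1,0.1,0.1,0.1,0.1]}'
python3 -m pendant '{"slide":[[0.14,-0.03,0],[0.14,-0.03,0],[0.1,-0.02,0],[0,0,0],[0,0,0]],"dr":[[0,0,0],[0,0,0],[0,0,0],[0,0,0],[0,0,0]],"claw":[0.1,0.1,0.1,0.1,0.1]}'
python3 -c "
from h import *
goto(*ST[30],.052,80.6)"
```

```text
clock: 8.4
position: [0.5403, 0.1271, 0.1653]
ee_rot: [-2.39, -2.038, 0.003]
force: [0.9, 0.2, -1.4]
width: 0.316
gripper_force: 30.0
clock: 8.9
position: [0.5348, 0.2421, 0.1651]
ee_rot: [2.389, 2.04, -0.004]
force: [-0.2, -0.7, -0.8]
width: 0.32
gripper_force: 30.0
t 8.9 pos [0.5348 0.2421 0.1651] ang 81.01 tilt [-0.0017 -0.0016] F [-0.2 -0.7 -0.8] w 0.32 gf 29.999634325504303
 slide now [0.049 0.007 0.377] slide after turn [0.048 0.006 0.377] dr z 0.06 q7 -0.33
```

```bash
python3 -m pendant '{"slide":[[0.048,0.006,0],[0,0,0],[0,0,0.08],[0,0,0.08],[0,0,0.06],[0,0,0],[0,0,0]],"dr":[[0,0,0.06],[0,0,0],[0,0,0],[0,0,0],[0,0,0],[0,0,0],[0,0,0]],"claw":[0.1,0.1,0.1,0.1,0.1,0.1,0.1]}'
python3 -c "
from h import *
goto(*ST[30],.052,80.6)
c,im=snap('scene','s2.png'); cv2.imwrite('pics/s2c.png',cv2.resize(im[140:280,180:360],None,fx=4,fy=4))"
```

```text
clock: 9.6
position: [0.5401, 0.2551, 0.1008]
ee_rot: [2.399, 2.028, -0.0]
force: [0.1, -0.9, -0.9]
width: 0.318
gripper_force: 30.0
t 9.6 pos [0.5401 0.2551 0.1008] ang 80.43 tilt [-0.     -0.0004] F [ 0.1 -0.9 -0.9] w 0.318 gf 29.999870359897614
 slide now [ 0.003 -0.004  0.163] slide after turn [ 0.003 -0.004  0.163] dr z -0.02 q7 -0.3
```

View pics/s2c.png

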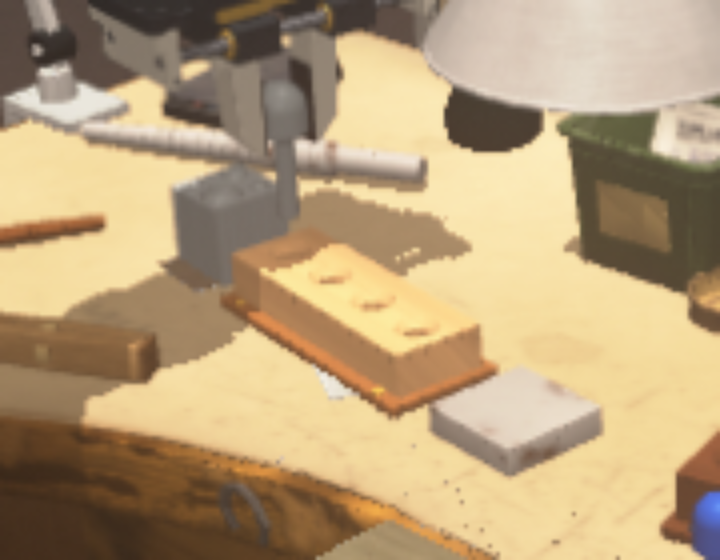

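The punch hangs straight at crop (288,200), just above the first bore at (297,248), next to the cube. Lowering slowly.

```bash
python3 -c "
from h import *
S=cal('scene'); p=arm.observe()['position']; print(proj(S,[[p[0],p[1],p[2]-.044],[*ST[30],.034],[p[0],p[1],p[2]+.0]]))"
python3 -m pendant '{"slide":[[0,-0.003,0.03],[0,0,0.03],[0,0,0.02],[0,0,0.02],[0,0,0.02],[0,0,0]],"dr":[[0,0,0],[0,0,0],[0,0,0],[0,0,0],[0,0,0],[0,0,0]],"claw":[0.1,0.1,0.1,0.1,0.1,0.1]}'
```

```text
[[251.85147847 191.91874393]
 [251.90125922 201.25321407]
 [250.46399528 174.21092379]]
clock: 10.25
position: [0.5383, 0.2557, 0.0635]
ee_rot: [-2.398, -2.03, 0.002]
force: [-0.5, 0.4, -1.8]
width: 0.318
gripper_force: 30.0
```

```bash
python3 -m pendant '{"slide":[[0,0,0.012],[0,0,0.012],[0,0,0.008],[0,0,0.004],[0,0,0]],"dr":[[0,0,0],[0,0,0],[0,0,0],[0,0,0],[0,0,0]],"claw":[0.1,0.1,0.1,0.1,0.1]}'
```

```text
clock: 10.75
position: [0.5388, 0.2559, 0.0535]
ee_rot: [-2.398, -2.03, 0.0]
force: [0.1, 0.1, -1.3]
width: 0.317
gripper_force: 30.0
```

```bash
python3 -m pendant '{"slide":[[0,0,0.003],[0,0,0.003],[0,0,0],[0,0,0],[0,0,0],[0,0,0]],"dr":[[0,0,0],[0,0,0],[0,0,0],[0,0,0],[0,0,0],[0,0,0]],"claw":[0.1,0.1,0.1,0.45,0.7,1]}'
python3 -m pendant '{"slide":[[0,0,0],[0,0,0],[0,0,-0.1],[0,0,-0.12],[0,0,-0.12],[0,0,-0.06],[0,0,0]],"dr":[[0,0,0],[0,0,0],[0,0,0],[0,0,0],[0,0,0],[0,0,0],[0,0,0]],"claw":[1,1,1,1,1,1,1]}'
python3 -c "
from h import *
goto(*RK[24],.052,101.5)"
```

```text
clock: 11.35
position: [0.5389, 0.2559, 0.0518]
ee_rot: [2.398, 2.03, 0.0]
force: [0.7, 0.2, -0.6]
width: 0.53
gripper_force: 0.0
clock: 12.05
position: [0.5405, 0.2565, 0.1747]
ee_rot: [2.397, 2.029, 0.008]
force: [0.8, -0.4, -0.1]
width: 0.997
gripper_force: 0.0
t 12.05 pos [0.5405 0.2565 0.1747] ang 80.49 tilt [0.0042 0.0027] F [ 0.8 -0.4 -0.1] w 0.997 gf 0.0
 slide now [-1.527  0.268  0.405] slide after turn [-1.521 -0.296  0.409] dr z -3.06 q7 -0.35
```

```bash
python3 -m pendant '{"slide":[[0,0,0],[0,0,0],[0,0,0],[-0.14,-0.03,0],[-0.15,-0.03,0],[-0.15,-0.03,0],[-0.15,-0.03,0],[-0.15,-0.03,0],[-0.15,-0.03,0],[-0.15,-0.03,0]],"dr":[[0,0,-1],[0,0,-1],[0,0,-1.06],[0,0,0],[0,0,0],[0,0,0],[0,0,0],[0,0,0],[0,0,0],[0,0,0]],"claw":[1,1,1,1,1,1,1,1,1,1]}'
python3 -m pendant '{"slide":[[-0.15,-0.03,0],[-0.15,-0.03,0],[-0.15,-0.03,0],[0,0,0],[0,0,0]],"dr":[[0,0,0],[0,0,0],[0,0,0],[0,0,0],[0,0,0]],"claw":[1,1,1,1,1]}'
python3 -c "
from h import *
goto(*RK[24],.052,101.5)"
```

```text
clock: 12.55
position: [0.4893, 0.1266, 0.1714]
ee_rot: [-2.399, -2.027, 0.0]
force: [-0.3, 0.9, 0.2]
width: 0.997
gripper_force: 0.0
t 12.55 pos [0.4893 0.1266 0.1714] ang 80.38 tilt [-0.0008  0.0004] F [-0.3  0.9  0.2] w 0.997 gf 0.0
 slide now [-1.07   0.368  0.397] slide after turn [-1.13  -0.042  0.398] dr z -3.07 q7 -0.21out of range: row 3 has -1.06, outside -1 to 1
```

```bash
python3 -m pendant '{"slide":[[0,0,0],[0,0,0],[0,0,0],[-0.14,0,0],[-0.15,-0.01,0],[-0.15,-0.01,0],[-0.15,-0.01,0],[-0.15,-0.01,0],[-0.15,0,0],[-0.15,0,0]],"dr":[[0,0,-1],[0,0,-1],[0,0,-1],[0,0,-0.07],[0,0,0],[0,0,0],[0,0,0],[0,0,0],[0,0,0],[0,0,0]],"claw":[1,1,1,1,1,1,1,1,1,1]}'
python3 -m pendant '{"slide":[[-0.09,0,0],[0,0,0],[0,0,0]],"dr":[[0,0,0],[0,0,0],[0,0,0]],"claw":[1,1,1]}'
python3 -c "
from h import *
goto(*RK[24],.052,101.5)"
```

```text
clock: 13.55
position: [0.5418, -0.1811, 0.171]
ee_rot: [-1.982, -2.437, -0.0]
force: [0.8, 0.5, 0.2]
width: 0.999
gripper_force: 0.0
clock: 13.85
position: [0.5466, -0.2065, 0.1708]
ee_rot: [-1.984, -2.434, 0.001]
force: [1.0, 0.6, 0.1]
width: 1.005
gripper_force: 0.0
t 13.85 pos [ 0.5466 -0.2065  0.1708] ang 101.63 tilt [-0.0011  0.0005] F [1.  0.6 0.1] w 1.005 gf 0.0
 slide now [-0.005 -0.007  0.396] slide after turn [-0.004 -0.008  0.396] dr z 0.02 q7 0.8
```

Correct, descend, close.

```bash
python3 -m pendant '{"slide":[[-0.004,-0.007,0],[0,0,0.1],[0,0,0.1],[0,0,0.1],[0,0,0.06],[0,0,0.036],[0,0,0],[0,0,0],[0,0,0],[0,0,0]],"dr":[[0,0,0],[0,0,0],[0,0,0],[0,0,0],[0,0,0],[0,0,0],[0,0,0],[0,0,0],[0,0,0],[0,0,0]],"claw":[1,1,1,1,1,1,0.8,0.6,0.5,0.4]}' 30
python3 -m pendant '{"slide":[[0,0,0],[0,0,0],[0,0,0],[0,0,0],[0,0,0],[0,0,0],[0,0,0],[0,0,0]],"dr":[[0,0,0],[0,0,0],[0,0,0],[0,0,0],[0,0,0],[0,0,0],[0,0,0],[0,0,0]],"claw":[0.3,0.2,0.1,0.1,0.1,0.1,0.1,0.1]}'
```

```text
clock: 14.85
position: [0.5449, -0.209, 0.054]
ee_rot: [1.984, 2.434, 0.001]
force: [-0.1, -0.6, -0.0]
width: 0.704
gripper_force: 0.0
clock: 15.65
position: [0.5442, -0.2089, 0.053]
ee_rot: [1.985, 2.435, 0.0]
force: [1.0, -0.1, -1.0]
width: 0.251
gripper_force: 30.0
```

```bash
python3 -m pendant '{"slide":[[0,0,-0.03],[0,0,-0.06],[0,0,-0.08],[0,0,-0.08],[0,0,-0.08],[0,0,-0.05],[0,0,0],[0,0,0],[0,0,0],[0,0,0]],"dr":[[0,0,0],[0,0,0],[0,0,0],[0,0,0],[0,0,0],[0,0,0],[0,0,1],[0,0,1],[0,0,1],[0,0,0]],"claw":[0.1,0.1,0.1,0.1,0.1,0.1,0.1,0.1,0.1,0.1]}'
python3 -c "
from h import *
goto(*ST[24],.052,80.6)"
```

```text
clock: 16.65
position: [0.5441, -0.2087, 0.1674]
ee_rot: [-2.391, -2.038, 0.0]
force: [0.1, 0.6, -1.4]
width: 0.252
gripper_force: 30.0
t 16.65 pos [ 0.5441 -0.2087  0.1674] ang 80.87 tilt [-0.0001 -0.    ] F [ 0.1  0.6 -1.4] w 0.252 gf 30.001115016639233
 slide now [ 1.387 -0.263  0.385] slide after turn [ 1.386 -0.27   0.385] dr z 0.04 q7 0.51
```

```bash
python3 -m pendant '{"slide":[[0.14,-0.027,0],[0.14,-0.027,0],[0.14,-0.027,0],[0.14,-0.027,0],[0.14,-0.027,0],[0.14,-0.027,0],[0.14,-0.027,0],[0.14,-0.027,0],[0.14,-0.027,0],[0.126,-0.025,0]],"dr":[[0,0,0.04],[0,0,0],[0,0,0],[0,0,0],[0,0,0],[0,0,0],[0,0,0],[0,0,0],[0,0,0],[0,0,0]],"claw":[0.1,0.1,0.1,0.1,0.1,0.1,0.1,0.1,0.1,0.1]}'
python3 -m pendant '{"slide":[[0,0,0],[0,0,0]],"dr":[[0,0,0],[0,0,0]],"claw":[0.1,0.1]}'
python3 -c "
from h import *
goto(*ST[24],.052,80.6)"
```

```text
clock: 17.65
position: [0.5313, 0.2167, 0.1674]
ee_rot: [-2.389, -2.04, -0.001]
force: [1.2, 0.5, -0.8]
width: 0.249
gripper_force: 30.0
clock: 17.85
position: [0.5315, 0.2152, 0.167]
ee_rot: [2.389, 2.04, -0.001]
force: [-0.3, -1.0, -0.9]
width: 0.249
gripper_force: 30.0
t 17.85 pos [0.5315 0.2152 0.167 ] ang 81.0 tilt [-0.0001 -0.0005] F [-0.3 -1.  -0.9] w 0.249 gf 29.999614767730236
 slide now [-0.001  0.002  0.383] slide after turn [-0.001  0.002  0.383] dr z 0.06 q7 -0.25
```

```bash
python3 -m pendant '{"slide":[[-0.001,0.001,0.08],[0,0,0.08],[0,0,0.08],[0,0,0.03],[0,0,0.03],[0,0,0.02],[0,0,0.02],[0,0,0.02],[0,0,0]],"dr":[[0,0,0.05],[0,0,0],[0,0,0],[0,0,0],[0,0,0],[0,0,0],[0,0,0],[0,0,0],[0,0,0]],"claw":[0.1,0.1,0.1,0.1,0.1,0.1,0.1,0.1,0.1]}'
```

```text
clock: 18.75
position: [0.5319, 0.2143, 0.0587]
ee_rot: [-2.4, -2.027, 0.0]
force: [-0.2, 1.9, -2.5]
width: 0.255
gripper_force: 30.0
```

```bash
python3 -m pendant '{"slide":[[0,0,0.01],[0,0,0.006],[0,0,0.003],[0,0,0],[0,0,0]],"dr":[[0,0,0],[0,0,0],[0,0,0],[0,0,0],[0,0,0]],"claw":[0.1,0.1,0.1,0.1,0.1]}'
```

```text
clock: 19.25
position: [0.5321, 0.2142, 0.0533]
ee_rot: [-2.4, -2.027, -0.0]
force: [0.6, 3.0, -1.7]
width: 0.25
gripper_force: 30.0
```

```bash
python3 -m pendant '{"slide":[[0,0,0.001],[0,0,0],[0,0,0],[0,0,0],[0,0,0],[0,0,-0.1],[0,0,-0.12],[0,0,-0.12],[0,0,-0.06],[0,0,0]],"dr":[[0,0,0],[0,0,0],[0,0,0],[0,0,0],[0,0,0],[0,0,0],[0,0,0],[0,0,0],[0,0,0],[0,0,0]],"claw":[0.4,0.7,1,1,1,1,1,1,1,1]}'
python3 -m pendant '{"slide":[[0,0,0],[0,0,0],[0,0,0],[0,0,0]],"dr":[[0,0,-1],[0,0,-1],[0,0,-1],[0,0,0]],"claw":[1,1,1,1]}'
python3 -c "
from h import *
goto(*RK[18],.052,101.5)"
```

```text
clock: 20.25
position: [0.5337, 0.2144, 0.1758]
ee_rot: [2.4, 2.026, 0.008]
force: [0.4, 0.5, 0.3]
width: 0.996
gripper_force: 0.0
clock: 20.65
position: [0.5315, 0.2138, 0.1721]
ee_rot: [-1.996, -2.425, 0.002]
force: [0.0, -0.4, -0.3]
width: 0.999
gripper_force: 0.0
t 20.65 pos [0.5315 0.2138 0.1721] ang 101.09 tilt [-0.0013 -0.0002] F [ 0.  -0.4 -0.3] w 0.999 gf 0.0
 slide now [-1.109 -0.229  0.401] slide after turn [-1.107 -0.238  0.4  ] dr z -0.06 q7 0.05
```

```bash
python3 -m pendant '{"slide":[[-0.13,-0.03,0],[-0.14,-0.03,0],[-0.14,-0.03,0],[-0.14,-0.03,0],[-0.14,-0.03,0],[-0.14,-0.03,0],[-0.14,-0.03,0],[-0.137,-0.028,0],[0,0,0],[0,0,0]],"dr":[[0,0,-0.06],[0,0,0],[0,0,0],[0,0,0],[0,0,0],[0,0,0],[0,0,0],[0,0,0],[0,0,0],[0,0,0]],"claw":[1,1,1,1,1,1,1,1,1,1]}'
python3 -c "
from h import *
goto(*RK[18],.052,101.5)"
```

```text
clock: 21.65
position: [0.5269, -0.1266, 0.1725]
ee_rot: [-1.997, -2.425, 0.001]
force: [0.3, -0.0, -0.3]
width: 1.001
gripper_force: 0.0
t 21.65 pos [ 0.5269 -0.1266  0.1725] ang 101.06 tilt [-0.0009  0.    ] F [ 0.3 -0.  -0.3] w 1.001 gf 0.0
 slide now [0.002 0.004 0.402] slide after turn [0.002 0.004 0.402] dr z -0.06 q7 0.67
```

```bash
python3 -m pendant '{"slide":[[0.002,0.003,0],[0,0,0.1],[0,0,0.1],[0,0,0.1],[0,0,0.06],[0,0,0.041],[0,0,0],[0,0,0],[0,0,0],[0,0,0]],"dr":[[0,0,-0.06],[0,0,0],[0,0,0],[0,0,0],[0,0,0],[0,0,0],[0,0,0],[0,0,0],[0,0,0],[0,0,0]],"claw":[1,1,1,1,1,1,0.8,0.6,0.5,0.4]}' 30
python3 -m pendant '{"slide":[[0,0,0],[0,0,0],[0,0,0],[0,0,0],[0,0,0],[0,0,0],[0,0,0],[0,0,0],[0,0,0]],"dr":[[0,0,0],[0,0,0],[0,0,0],[0,0,0],[0,0,0],[0,0,0],[0,0,0],[0,0,0],[0,0,0]],"claw":[0.3,0.2,0.1,0.1,0.05,0.05,0.05,0.05,0.05]}'
```

```text
clock: 22.65
position: [0.5289, -0.1248, 0.0536]
ee_rot: [1.98, 2.437, 0.002]
force: [1.4, -0.2, -0.2]
width: 0.703
gripper_force: 0.0
clock: 23.55
position: [0.5281, -0.1248, 0.0527]
ee_rot: [-1.981, -2.438, 0.0]
force: [-0.4, -0.0, -0.1]
width: 0.189
gripper_force: 30.0
```

Width .189 is about 17.4 mm, so the 18 mm punch is held.

```bash
python3 -m pendant '{"slide":[[0,0,-0.03],[0,0,-0.06],[0,0,-0.08],[0,0,-0.08],[0,0,-0.08],[0,0,-0.05],[0,0,0],[0,0,0],[0,0,0],[0,0,0]],"dr":[[0,0,0],[0,0,0],[0,0,0],[0,0,0],[0,0,0],[0,0,0],[0,0,1],[0,0,1],[0,0,1],[0,0,0.08]],"claw":[0.05,0.05,0.05,0.05,0.05,0.05,0.05,0.05,0.05,0.05]}'
python3 -c "
from h import *
goto(*ST[18],.052,80.6)"
```

```text
clock: 24.55
position: [0.5281, -0.1247, 0.1671]
ee_rot: [2.398, 2.03, -0.0]
force: [0.5, -0.1, -1.2]
width: 0.187
gripper_force: 30.0
t 24.55 pos [ 0.5281 -0.1247  0.1671] ang 80.51 tilt [ 0.     -0.0001] F [ 0.5 -0.1 -1.2] w 0.187 gf 30.000988841056824
 slide now [ 0.978 -0.173  0.384] slide after turn [ 0.978 -0.172  0.384] dr z -0.01 q7 0.37
```

```bash
python3 -m pendant '{"slide":[[0.12,-0.02,0],[0.14,-0.025,0],[0.14,-0.025,0],[0.14,-0.025,0],[0.14,-0.025,0],[0.14,-0.025,0],[0.11,-0.02,0],[0.05,-0.008,0],[0,0,0],[0,0,0]],"dr":[[0,0,0],[0,0,0],[0,0,0],[0,0,0],[0,0,0],[0,0,0],[0,0,0],[0,0,0],[0,0,0],[0,0,0]],"claw":[0.05,0.05,0.05,0.05,0.05,0.05,0.05,0.05,0.05,0.05]}'
python3 -c "
from h import *
goto(*ST[18],.052,80.6)"
```

```text
clock: 25.55
position: [0.5249, 0.1722, 0.1669]
ee_rot: [2.395, 2.033, -0.001]
force: [-0.1, 0.2, -1.0]
width: 0.19
gripper_force: 30.0
t 25.55 pos [0.5249 0.1722 0.1669] ang 80.65 tilt [ 0.0001 -0.0008] F [-0.1  0.2 -1. ] w 0.19 gf 29.9996280670166
 slide now [0.004 0.    0.383] slide after turn [0.004 0.    0.383] dr z 0.01 q7 -0.17
```

```bash
python3 -m pendant '{"slide":[[0.004,0,0.08],[0,0,0.08],[0,0,0.08],[0,0,0.03],[0,0,0.03],[0,0,0.02],[0,0,0.02],[0,0,0.02],[0,0,0]],"dr":[[0,0,0],[0,0,0],[0,0,0],[0,0,0],[0,0,0],[0,0,0],[0,0,0],[0,0,0],[0,0,0]],"claw":[0.05,0.05,0.05,0.05,0.05,0.05,0.05,0.05,0.05]}'
python3 -m pendant '{"slide":[[0,0,0.01],[0,0,0.006],[0,0,0.003],[0,0,0],[0,0,0]],"dr":[[0,0,0],[0,0,0],[0,0,0],[0,0,0],[0,0,0]],"claw":[0.05,0.05,0.05,0.05,0.05]}'
```

```text
clock: 26.45
position: [0.5248, 0.175, 0.0583]
ee_rot: [-2.395, -2.033, 0.001]
force: [0.6, 0.6, -3.1]
width: 0.183
gripper_force: 30.0
clock: 26.95
position: [0.525, 0.175, 0.0531]
ee_rot: [-2.395, -2.033, -0.0]
force: [0.4, 1.0, -2.0]
width: 0.187
gripper_force: 30.0
```

```bash
python3 -m pendant '{"slide":[[0,0,0.001],[0,0,0],[0,0,0],[0,0,0],[0,0,0],[0,0,-0.1],[0,0,-0.12],[0,0,-0.12],[0,0,-0.06],[0,0,0]],"dr":[[0,0,0],[0,0,0],[0,0,0],[0,0,0],[0,0,0],[0,0,0],[0,0,0],[0,0,0],[0,0,0],[0,0,0]],"claw":[0.4,0.7,1,1,1,1,1,1,1,1]}'
python3 -m pendant '{"slide":[[0,0,0],[0,0,0],[0,0,0],[0,0,0]],"dr":[[0,0,-1],[0,0,-1],[0,0,-1],[0,0,-0.05]],"claw":[1,1,1,1]}'
python3 -c "
from h import *
goto(*RK[12],.052,101.5)"
```

```text
clock: 27.95
position: [0.5266, 0.1752, 0.1753]
ee_rot: [2.395, 2.032, 0.007]
force: [-0.3, -0.1, -1.0]
width: 0.981
gripper_force: 0.0
clock: 28.35
position: [0.5245, 0.1747, 0.1719]
ee_rot: [-1.982, -2.436, 0.001]
force: [0.2, -0.5, -0.2]
width: 0.997
gripper_force: 0.0
t 28.35 pos [0.5245 0.1747 0.1719] ang 101.72 tilt [-0.0012 -0.0001] F [ 0.2 -0.5 -0.2] w 0.997 gf 0.0
 slide now [-0.844 -0.191  0.4  ] slide after turn [-0.844 -0.189  0.4  ] dr z 0.03 q7 0.13
```

```bash
python3 -m pendant '{"slide":[[-0.14,-0.03,0],[-0.14,-0.03,0],[-0.14,-0.03,0],[-0.14,-0.03,0],[-0.14,-0.035,0],[-0.1,-0.026,0],[-0.044,-0.01,0],[0,0,0],[0,0,0]],"dr":[[0,0,0],[0,0,0],[0,0,0],[0,0,0],[0,0,0],[0,0,0],[0,0,0],[0,0,0],[0,0,0]],"claw":[1,1,1,1,1,1,1,1,1]}'
python3 -c "
from h import *
goto(*RK[12],.052,101.5)"
```

```text
clock: 29.25
position: [0.5198, -0.0832, 0.1722]
ee_rot: [-1.985, -2.433, -0.0]
force: [0.2, 1.3, -0.4]
width: 1.002
gripper_force: 0.0
t 29.25 pos [ 0.5198 -0.0832  0.1722] ang 101.58 tilt [-0.0008  0.0008] F [ 0.2  1.3 -0.4] w 1.002 gf 0.0
 slide now [-0.005 -0.002  0.401] slide after turn [-0.005 -0.002  0.401] dr z 0.01 q7 0.6
```

```bash
python3 -m pendant '{"slide":[[-0.004,-0.002,0],[0,0,0.1],[0,0,0.1],[0,0,0.1],[0,0,0.06],[0,0,0.04],[0,0,0],[0,0,0],[0,0,0],[0,0,0]],"dr":[[0,0,0],[0,0,0],[0,0,0],[0,0,0],[0,0,0],[0,0,0],[0,0,0],[0,0,0],[0,0,0],[0,0,0]],"claw":[1,1,1,1,1,1,0.8,0.6,0.5,0.4]}' 30
python3 -m pendant '{"slide":[[0,0,0],[0,0,0],[0,0,0],[0,0,0],[0,0,0],[0,0,0],[0,0,0],[0,0,0],[0,0,0],[0,0,0]],"dr":[[0,0,0],[0,0,0],[0,0,0],[0,0,0],[0,0,0],[0,0,0],[0,0,0],[0,0,0],[0,0,0],[0,0,0]],"claw":[0.3,0.2,0.1,0.1,0.05,0.02,0.02,0.02,0.02,0.02]}'
```

```text
clock: 30.25
position: [0.5202, -0.0859, 0.0536]
ee_rot: [1.984, 2.434, 0.002]
force: [0.5, -0.3, 1.3]
width: 0.701
gripper_force: 0.0
clock: 31.25
position: [0.5195, -0.0859, 0.0527]
ee_rot: [-1.986, -2.435, -0.0]
force: [0.3, 0.2, -0.2]
width: 0.121
gripper_force: 30.0
```

```bash
python3 -m pendant '{"slide":[[0,0,-0.03],[0,0,-0.06],[0,0,-0.08],[0,0,-0.08],[0,0,-0.08],[0,0,-0.05],[0,0,0],[0,0,0],[0,0,0],[0,0,0]],"dr":[[0,0,0],[0,0,0],[0,0,0],[0,0,0],[0,0,0],[0,0,0],[0,0,1],[0,0,1],[0,0,1],[0,0,0.06]],"claw":[0.02,0.02,0.02,0.02,0.02,0.02,0.02,0.02,0.02,0.02]}'
python3 -c "
from h import *
goto(*ST[12],.052,80.6)"
```

```text
clock: 32.25
position: [0.5194, -0.0858, 0.1672]
ee_rot: [2.399, 2.029, 0.0]
force: [1.5, 0.1, -1.9]
width: 0.121
gripper_force: 30.0
t 32.25 pos [ 0.5194 -0.0858  0.1672] ang 80.44 tilt [ 0.0001 -0.    ] F [ 1.5  0.1 -1.9] w 0.121 gf 29.998249746859074
 slide now [ 0.715 -0.124  0.384] slide after turn [ 0.715 -0.122  0.384] dr z -0.02 q7 0.31
```

```bash
python3 -m pendant '{"slide":[[0.11,-0.02,0],[0.14,-0.024,0],[0.14,-0.024,0],[0.14,-0.024,0],[0.12,-0.02,0],[0.067,-0.011,0],[0,0,0],[0,0,0]],"dr":[[0,0,0],[0,0,0],[0,0,0],[0,0,0],[0,0,0],[0,0,0],[0,0,0],[0,0,0]],"claw":[0.02,0.02,0.02,0.02,0.02,0.02,0.02,0.02]}'
python3 -c "
from h import *
goto(*ST[12],.052,80.6)"
```

```text
clock: 33.05
position: [0.5182, 0.1321, 0.1669]
ee_rot: [2.393, 2.035, -0.0]
force: [0.5, 0.1, -0.9]
width: 0.123
gripper_force: 30.0
t 33.05 pos [0.5182 0.1321 0.1669] ang 80.74 tilt [ 0.0001 -0.0004] F [ 0.5  0.1 -0.9] w 0.123 gf 29.996767714619637
 slide now [-0.001  0.     0.383] slide after turn [-0.001  0.     0.383] dr z 0.02 q7 -0.09
```

```bash
python3 -m pendant '{"slide":[[0,0,0.08],[0,0,0.08],[0,0,0.08],[0,0,0.03],[0,0,0.03],[0,0,0.02],[0,0,0.02],[0,0,0.02],[0,0,0]],"dr":[[0,0,0],[0,0,0],[0,0,0],[0,0,0],[0,0,0],[0,0,0],[0,0,0],[0,0,0],[0,0,0]],"claw":[0.02,0.02,0.02,0.02,0.02,0.02,0.02,0.02,0.02]}'
python3 -m pendant '{"slide":[[0,0,0.01],[0,0,0.006],[0,0,0.003],[0,0,0],[0,0,0]],"dr":[[0,0,0],[0,0,0],[0,0,0],[0,0,0],[0,0,0]],"claw":[0.02,0.02,0.02,0.02,0.02]}'
```

```text
clock: 33.95
position: [0.5181, 0.1323, 0.0583]
ee_rot: [-2.396, -2.031, 0.001]
force: [-0.5, -0.2, -1.0]
width: 0.118
gripper_force: 30.0
clock: 34.45
position: [0.5184, 0.1323, 0.0531]
ee_rot: [2.397, 2.031, 0.0]
force: [-0.2, -0.6, -1.5]
width: 0.122
gripper_force: 30.0
```

Release, rise, and back off for a check.

```bash
python3 -m pendant '{"slide":[[0,0,0.001],[0,0,0],[0,0,0],[0,0,0],[0,0,0],[0,0,-0.1],[0,0,-0.12],[0,0,-0.12],[0,0,-0.12],[0,0,0]],"dr":[[0,0,0],[0,0,0],[0,0,0],[0,0,0],[0,0,0],[0,0,0],[0,0,0],[0,0,0],[0,0,0],[0,0,0]],"claw":[0.4,0.7,1,1,1,1,1,1,1,1]}'
python3 -m pendant '{"slide":[[-0.1,0,0],[-0.14,0,0],[-0.14,0,0],[-0.1,0,0],[0,0,0],[0,0,0]],"dr":[[0,0,0],[0,0,0],[0,0,0],[0,0,0],[0,0,0],[0,0,0]],"claw":[1,1,1,1,1,1]}'
python3 -c "
from h import *
c,im=snap('scene','s9.png'); t=snap('top','t9.png')[1]; print(arm.observe()['clock'])
a=cv2.resize(im[160:280,200:360],None,fx=2.5,fy=2.5); b=cv2.resize(t[200:280,160:340],None,fx=2.2,fy=2.2)
o=np.zeros((300,800,3),np.uint8); o[:300,:400]=a; o[:176,400:796]=b; cv2.imwrite('pics/fin.png',o)
t0=cv2.imread('pics/top0.png'); 
for n,(x0,x1,y0,y1) in dict(dome=(160,193,208,245),flat=(285,325,228,270)).items():
    p=[cv2.cvtColor(q[y0:y1,x0:x1],cv2.COLOR_BGR2GRAY).astype(np.float32) for q in(t0,t)]; print(n,cv2.phaseCorrelate(*p))"
```

```text
clock: 35.45
position: [0.5209, 0.1324, 0.1949]
ee_rot: [2.395, 2.029, 0.011]
force: [0.6, -0.5, -0.5]
width: 0.941
gripper_force: 0.0
clock: 36.05
position: [0.4944, -0.01, 0.1904]
ee_rot: [-2.398, -2.029, -0.0]
force: [-0.5, 0.5, -0.3]
width: 1.001
gripper_force: 0.0
36.15
dome ((-0.006213885976801947, 0.004866138763389927), 0.9938061604897181)
flat ((-7.0430239916948345, -5.303443711139671), -0.18236994160546197)
```

View pics/fin.png

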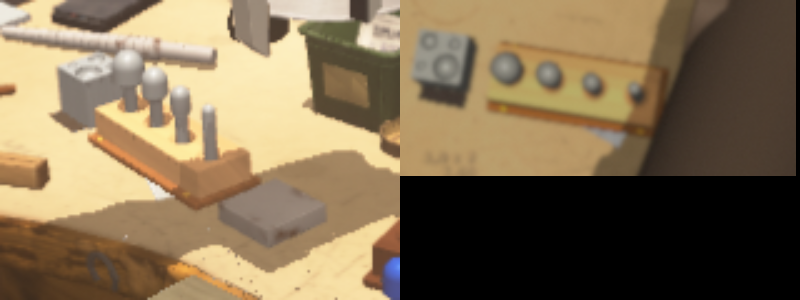

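The check view shows all four punches upright and seated, 30, 24, 18, 12 from the cube outwards, at (128,75), (155,90), (180,110) and (209,130). The cube has not shifted. The arm hides the flat block in the top view (so its correlation there means nothing), but the scene view shows it in its place at (270,210).

```bash
python3 -c "
from cell import arm
print(arm.sign_off())"
```

```text
the job is handed in; nothing more can be done
None
```

I handed the job in at about 36 s: all four punches stand upright and released in the pale stand, ordered 30, 24, 18, 12 mm from the doming block outward, with both steel blocks where they started (the flat block checked only by eye in the scene view).

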